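# Hold the gas-filter line level over its saddles

## Task

The gas inlet line lying on the deck (a steel tube with a hand valve on one end and a filter housing on the other) goes back on its two-saddle stand. You cannot see what is inside the housing, so feel where the line balances, pick it up level by the tube at that point, and hold it still, lined up and level to within a degree about 5 cm above both saddles, with its valve on the side of the stand's supply port. Finish while you are still holding it there, so that I can wipe the saddles underneath; do not touch the stand with the line and leave everything else on the deck where it is.

Things in the scene. Friction and masses are not known exactly. Their poses are not given: they have to be found in the camera images.
- line: Gas inlet line, 425 mm long, 0.5 to 0.95 kg. Origin: middle of its plain polished steel tube, on the tube's axis; x runs along the tube from the valve end to the filter end, z up, level with the deck at the start. Tube 19 mm thick, bare from x = -109 to +109 mm; its axis lies 24 mm above the deck at the start. It can be gripped across the tube anywhere on this bare part (firmly: 60 N or more).
- line_valve_side (a point): Point on the tube's axis of the line, 95 mm from its middle towards the valve (x = -95 mm). The valve is a 48 mm square steel block from x = -134 to -174 mm, 300 g centred at x = -163 mm, with a blue lever across it that rises 41 mm above the axis; round stub to x = -215 mm. A 38 mm round clamp sits at x = -109 to -123 mm.
- line_filter_side (a point): Point on the tube's axis of the line, 95 mm from its middle towards the filter (x = +95 mm). The filter housing is a steel cylinder 48 mm across from x = +130 to +196 mm (stub to +218 mm); its filter elements are out of sight and it weighs 80 to 520 g, centred at x = +168 mm. So the line's balance point lies on the axis between 70 mm from the middle towards the valve and 40 mm towards the filter.
- stand: The line's stand, fixed: aluminium base plate 430 x 96 x 8 mm with two upright posts, each with an open black U-shaped saddle on top (20 mm along x, 40 mm across). Origin: on the deck midway between the saddles; x runs from the valve side to the filter side, z up. The supply port, a steel elbow with a brass nut, stands at x = -245 mm, 98 mm high, beyond the valve-side saddle; it ends at x = -229 mm.
- saddle_valve_side (a point): Valve-side saddle of the stand, the one nearer the supply port: the point where the tube's axis would lie when seated, 80 mm above the deck, 95 mm from the stand's origin. The saddle's two horns end at this height; a thin brass stud rises 14 mm higher on one of them.
- saddle_filter_side (a point): Filter-side saddle of the stand: the point where the tube's axis would lie when seated, 80 mm above the deck, 95 mm from the stand's origin, away from the supply port.
- bottle_large: Clear glass bottle with blue cap, 70 mm across, 138 mm high, at the left of the deck; not to be moved. Origin: centre of its underside.
- bottle_medium: Clear glass bottle with blue cap, 62 mm across, 118 mm high, at the left of the deck; not to be moved. Origin: centre of its underside.
- bottle_small: Clear glass bottle with blue cap, 54 mm across, 100 mm high, at the left of the deck; not to be moved. Origin: centre of its underside.
- tube_rack: Green tube rack, 68 x 235 x 28 mm, long side along its y; not to be moved. Origin: centre of its underside.
- tip_box: White and blue pipette-tip box, 122 x 85 x 61 mm; not to be moved. Origin: centre of its underside.
- controller_a: White and blue pistol-shaped pipette controller lying on its side, 34 mm high: barrel 120 mm along its x, grip 125 mm towards its -y; not to be moved. Origin: underside, at the corner of barrel and grip.
- controller_b: A second pipette controller like the first; not to be moved.

How it is judged:
By the outcome, as a careful person would: the job done as asked, in the order asked, and still so for the second after the job is handed in, while the arm keeps its last pose, push and grip.
It also fails if it takes over 61 s, if anything falls off the work surface, if the arm or the gripper's body presses on something with over 40 N, if the wrist force passes 120 N, or if a joint passes its speed limit or range.

## Robot

A 7-joint arm with a two-finger parallel gripper is mounted at the origin on the work surface. World frame = base frame: x ahead of the robot, y to its left, z up, the work surface at z = 0. Lengths are in m, angles in degrees, forces in N, time in s.
With the tool pointing down it reaches from about 0.425 to 1.025 m from the base axis. Payload 3.6 kg.
Tool frame: the origin (TCP) lies between the finger pads; the fingertips stand 8 mm ahead of it and the grasp point (between the pads) lies 11 mm behind it; z points along the fingers, y is the line along which they close (so a half turn about z gives the same grasp; the last joint's range is limited). The gripper opens to 85 mm and grips with 20 to 120 N. Pads are 22 mm wide; open, the fingers measure 114 mm over their backs; the gripper's body (76 mm by 85 mm) begins 54 mm behind the grasp point. The pads swing forward as they close: fully open they stand 13 mm farther back than shut.
Start: joints at [-69.07, 33.873, 2.773, 92.16, -1.908, 54.013, -1.931], TCP at [0.321, 0.65, 0.239] pointing down, gripper open.
Joint ranges: [-153.93, 153.93], [-27.13, 128.08], [-72.61, 78.16], [10.71, 143.7], [-87.88, 267.88], [4.46, 118.87], [-176.78, 176.78]. Speed limits (degrees/s): [147.25, 147.25, 180, 180, 180, 180, 180].

## Interface

Orientations are given as [roll, pitch, yaw] about the fixed x, y, z axes, in that order (R = Rz(yaw) Ry(pitch) Rx(roll)).
In Python, from rig import bot, planner, cams, telemetry gives the robot as it stands. Calls block until the motion is done:
- bot.move_ptp(position, orientation): joint-space move of the TCP to a pose.
- bot.movel(position, rot=None, rate=0.15, stop_force=None): straight line of the TCP; rot=None keeps the orientation; rate is the mean speed in m/s. With stop_force (N) it stops when the force on the tool has changed by that much, and returns True; else False.
- bot.move_j(angles): joint-space move.
- bot.let_go() and bot.close(grip_force=None): open the fingers fully, or close them until they stop; grip_force is the grip in N (None keeps the last).
- bot.hold(seconds).
- planner.inverse_kinematics(position, orientation): joint angles nearest the present ones, or None.
- cams.grab_frame(name): name is "side" or "top"; returns (picture, depth): 420x560x3 uint8, red, green, blue; 420x560 float32, m along the optical axis (not along the pixel's ray), 0 where there is no reading.
- cams.camera_params(name): a dict with "K" (3x3 intrinsics, pixels), "eye" and "attitude" of the camera in the world. Camera axes: x right, y up, looking along -z (the intrinsics and any distortion apply to the point x, -y, -z); pixel columns grow to the right and rows downward; lengths in m; the calibration is good to about 2 mm. A picture is of the moment at which its call begins. camera_params takes no time and is no camera call.
A pose or a line that the arm cannot do raises bot.PlanningError and nothing moves.
- bot.hand_in(): hands the job in; it is judged then, once.
Readings, each from a call of its own:
- telemetry.get_t(): time.
- telemetry.get_joint_positions(): joint angles.
- telemetry.get_dq(): joint speeds.
- telemetry.get_joint_efforts(): joint torques, N m.
- telemetry.get_position(): TCP position.
- telemetry.get_eef_rot(): TCP orientation.
- telemetry.get_ft_force(): force on the tool from outside, world axes, zero at the start.
- telemetry.get_torque(): the same for the moment, N m.
- telemetry.get_opening(): finger opening in m.
- telemetry.get_grip_force(): force on a finger pad.
Only numpy, scipy, OpenCV 4.12 (cv2) and the standard library are available. Lean on these libraries where they do the work, as an engineer would, in place of code of your own. Each camera call takes 0.05 s, during which the arm holds its last target. There are 200 camera calls.

## Working session

There is one attempt and no reset: what is moved stays moved. The work goes in short steps, each a Python script; the robot and the scene stay as the last script left them, time stands still between calls to the robot, and variables do not carry over. Pictures are saved under pics/ and viewed, at most 10 in all, crops included, and the job is handed in when it is done.

```bash
ls; mkdir -p pics
cat > h.py <<'E'
import numpy as np, cv2
from scipy.spatial.transform import Rotation as R
from rig import bot, planner, cams, telemetry
def cloud(n):
    p,d=cams.grab_frame(n); c=cams.camera_params(n); K=np.array(c["K"]); return p,d,c,K
E
python3 - <<'E'
from h import *
for n in("side","top"):
    p,d,c,K=cloud(n); cv2.imwrite(f"pics/{n}0.png",p[:,:,::-1]); np.savez(f"{n}0.npz",p=p,d=d); print(n,c)
E
```

```text
pics
side {'K': array([[452.28614155,   0.        , 278.92470741],
       [  0.        , 452.28614155, 206.84568075],
       [  0.        ,   0.        ,   1.        ]]), 'eye': array([ 0.3385267 , -1.15224616,  0.93159736]), 'attitude': array([55.47324494, -0.29661783, -7.07128831])}
top {'K': array([[420.32620157,   0.        , 278.40113731],
       [  0.        , 420.32620157, 213.83534786],
       [  0.        ,   0.        ,   1.        ]]), 'eye': array([0.425588  , 0.07579271, 1.35370358]), 'attitude': array([  4.03732778,   1.29805792, -90.55480683])}
```

View pics/top0.png

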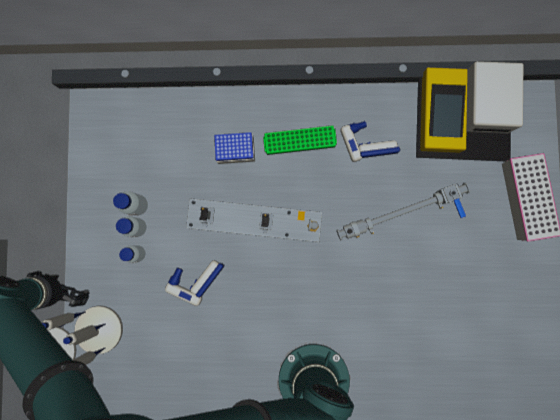

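View pics/side0.png

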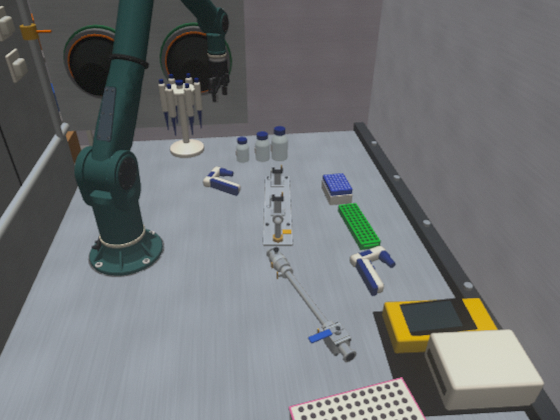

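Top view: the line runs from its filter end (345,232) to its valve (455,195). The stand's saddles are at (205,213) and (266,220), with the supply port at (314,225). The side view agrees.

```bash
cat >> h.py <<'E'
def rot(c): return R.from_euler('xyz',c["attitude"],degrees=True).as_matrix()
def ray(n,u,v):
    c=cams.camera_params(n); K=np.array(c["K"])
    d=np.stack([(np.asarray(u,float)-K[0,2])/K[0,0],-(np.asarray(v,float)-K[1,2])/K[1,1],-np.ones_like(np.asarray(u,float))],-1)
    return np.array(c["eye"]),d@rot(c).T
def at_z(n,u,v,z):
    e,d=ray(n,u,v); return e+d*((z-e[2])/d[...,2])[...,None]
def xyz(n,depth):
    v,u=np.mgrid[:420,:560]; e,d=ray(n,u,v); return e+d*depth[...,None]
E
python3 - <<'E'
from h import *
a=np.load("top0.npz");b=np.load("side0.npz")
P=xyz("top",a["d"])
print("deck z",[P[v,u,2].round(4) for u,v in((150,150),(250,280),(400,260),(300,180))])
for u,v in((205,213),(266,220),(314,225),(455,195),(352,230),(400,211)): print(u,v,P[v-2:v+3,u-2:u+3,2].max().round(3),P[v,u].round(3))
c1=cv2.resize(a["p"][175:250,180:480],None,fx=2.6,fy=2.6,interpolation=cv2.INTER_CUBIC)
c2=cv2.resize(b["p"][160:365,240:370],None,fx=2.9,fy=2.9,interpolation=cv2.INTER_CUBIC)[:,:380]
z=np.clip(P[175:250,180:480,2]*2000,0,255).astype(np.uint8); z=cv2.cvtColor(cv2.resize(z,None,fx=2.6,fy=2.6,interpolation=0),8)
cv2.imwrite("pics/c1.png",np.vstack([c1[:,:,::-1],z]));
E
```

```text
deck z [np.float64(-0.0002), np.float64(0.0017), np.float64(0.0001), np.float64(0.0006)]
205 213 0.074 [0.522 0.33  0.07 ]
266 220 0.075 [0.498 0.142 0.07 ]
314 225 0.097 [ 0.48  -0.003  0.093]
455 195 0.066 [ 0.569 -0.437  0.063]
352 230 0.067 [ 0.465 -0.121  0.06 ]
400 211 0.039 [ 0.524 -0.276  0.033]
```

View pics/c1.png

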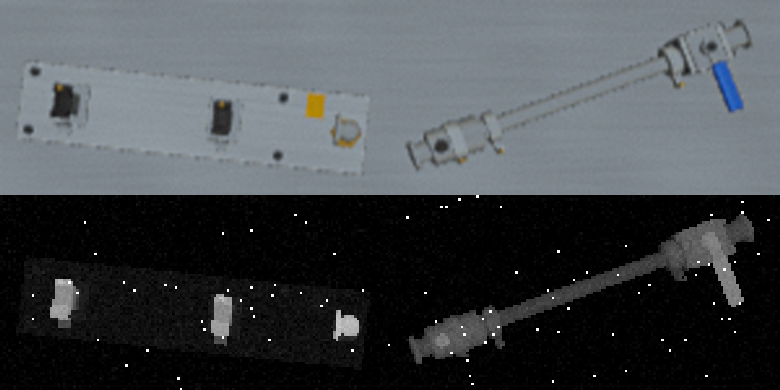

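Run:
```python
from h import *
a=np.load("top0.npz");P=xyz("top",a["d"]); z=P[...,2]
v,u=np.mgrid[:420,:560]
zm=cv2.medianBlur(z.astype(np.float32),3)
# line
L=(u>330)&(u<475)&(v>175)&(v<245)&(zm>.015)&(zm<.12)
m=L&(u>376)&(u<430)&(zm>.022)
p=P[m][:,:2]; vx,vy,cx,cy=cv2.fitLine(p.astype(np.float32),cv2.DIST_HUBER,0,.001,.001).ravel()
d=np.array([vx,vy]); d*=np.sign(d[1]); n=np.array([-d[1],d[0]]); c=np.array([cx,cy])
s=(P[L][:,:2]-c)@d; t=(P[L][:,:2]-c)@n
print("dir yaw",np.degrees(np.arctan2(d[1],d[0])),"res",((p-c)@n).std(),"ends",s.min(),s.max())
for lo in np.arange(-.24,.24,.008):
    k=(s>=lo)&(s<lo+.008)
    if k.any(): print(round(lo+.004,3),k.sum(),t[k].min().round(3),t[k].max().round(3),P[L][k][:,2].max().round(3))
print("c",c)
# stand
pl=(u>180)&(u<330)&(v>190)&(v<250)&(zm>.004)&(zm<.014)
r=cv2.minAreaRect((P[pl][:,:2]*1000).astype(np.float32)); print("plate",r)
for u0,u1 in((195,220),(255,280),(303,325)):
    for h in(.05,.066,.082):
        q=P[(u>u0)&(u<u1)&(v>195)&(v<240)&(zm>h)&(z<.12)]
        if len(q)>3:
            rr=cv2.minAreaRect((q[:,:2]*1000).astype(np.float32)); print(u0,h,len(q),q.mean(0).round(4),rr)
print(telemetry.get_eef_rot(),telemetry.get_ft_force(),telemetry.get_t())
for yaw in(108,-72,83,-97):
    for pos in([.52,-.27,.15],[.51,.23,.2]): 
        try: print(yaw,pos,np.round(planner.inverse_kinematics(pos,[180,0,yaw]),0))
        except Exception as e: print(yaw,e)
```

```text
dir yaw 109.2869 res 0.005820598454974053 ends -0.21708067248261648 0.37391442623021665
-0.22 2 -0.006 0.007 0.039
-0.212 41 -0.019 0.015 0.045
-0.204 22 -0.014 0.015 0.038
-0.196 21 -0.012 0.025 0.039
-0.188 14 -0.02 0.017 0.046
-0.18 33 -0.022 0.022 0.052
-0.172 33 -0.025 0.027 0.051
-0.164 46 -0.025 0.076 0.068
-0.156 96 -0.024 0.079 0.071
-0.148 93 -0.024 0.078 0.068
-0.14 45 -0.025 0.023 0.052
-0.132 60 -0.024 0.03 0.053
-0.124 32 -0.022 0.025 0.052
-0.116 50 -0.019 0.031 0.048
-0.108 30 -0.018 0.014 0.044
-0.1 18 -0.01 0.008 0.037
-0.092 15 -0.01 0.008 0.037
-0.084 14 -0.009 0.009 0.037
-0.076 16 -0.009 0.008 0.034
-0.068 16 -0.01 0.008 0.037
-0.06 14 -0.008 0.009 0.036
-0.052 16 -0.009 0.009 0.039
-0.044 15 -0.009 0.008 0.035
-0.036 15 -0.009 0.008 0.034
-0.028 17 -0.01 0.008 0.037
-0.02 15 -0.009 0.009 0.036
-0.012 16 -0.009 0.009 0.038
-0.004 14 -0.01 0.009 0.036
0.004 17 -0.009 0.01 0.036
0.012 16 -0.008 0.009 0.039
0.02 15 -0.009 0.008 0.037
0.028 14 -0.009 0.009 0.036
0.036 16 -0.01 0.009 0.041
0.044 18 -0.008 0.009 0.036
0.052 14 -0.009 0.009 0.036
0.06 16 -0.008 0.009 0
[... 1651 characters left out ...]
819 0.0012 0.0889] ((483.52252197265625, 0.07079601287841797), (24.66854476928711, 24.828386306762695), 0.7241293787956238)
[-1.79882290e+02  6.46651540e-03  1.53720293e+02] [-0.01495262 -0.25811843 -0.73775822] 0.1
108 [0.52, -0.27, 0.15] [  5.  33.  26. 115. -24.  37.  64.]
108 [0.51, 0.23, 0.2] [-40.  26.  16. 116. -11.  39.  -0.]
-72 [0.52, -0.27, 0.15] [-18.  51.  68. 116. -59.  57. -81.]
-72 [0.51, 0.23, 0.2] [ -6.  28. -30. 115.  20.  43. 149.]
83 [0.52, -0.27, 0.15] [  2.  34.  31. 115. -28.  38.  43.]
83 [0.51, 0.23, 0.2] [-45.  26.  21. 116. -15.  40. -21.]
-97 [0.52, -0.27, 0.15] [ -18.   51.   68.  116.  -59.   57. -106.]
-97 [0.51, 0.23, 0.2] [-11.  27. -24. 115.  16.  42. 128.]
```

```bash
cat >> h.py <<'E'
C=np.array([.5253,-.2855]); YL=109.29; DL=np.array([np.cos(np.radians(YL)),np.sin(np.radians(YL))])
S=np.array([.5064,.2407]); YS=83.5; DS=np.array([np.cos(np.radians(YS)),np.sin(np.radians(YS))])
def ft(n=5):
    F=[];T=[]
    for _ in range(n): F.append(telemetry.get_ft_force());T.append(telemetry.get_torque());bot.hold(.03)
    return np.mean(F,0),np.mean(T,0)
E
python3 - <<'E'
from h import *
bot.movel([.321,.65,.30],rate=.2)
g=C-.015*DL; rp=[180,0,YL]
bot.move_ptp([*g,.20],rp)
print(telemetry.get_t(),telemetry.get_position(),telemetry.get_eef_rot())
bot.movel([*g,.014],rate=.12); bot.hold(.2)
a=ft(); print("tare",a)
bot.close(90); bot.hold(.2)
print(telemetry.get_opening(),telemetry.get_grip_force(),ft())
bot.movel([*g,.030],rate=.05); bot.hold(.3)
b=ft(); p=telemetry.get_position(); print(p,b)
F=b[0]-a[0];T=b[1]-a[1]; print("F",F,"T",T)
# moment about TCP or sensor point: r x W; W=(0,0,-w): T=( -ry w, rx w,0)
w=-F[2]; r=np.array([T[1],-T[0]])/w; print("w",w,"offset along",r@DL,"across",r@[-DL[1],DL[0]])
pic=cams.grab_frame("side"); cv2.imwrite("pics/side1.png",cv2.resize(pic[0][220:380,240:400],None,fx=3,fy=3)[:,:,::-1]); print(telemetry.get_t())
pt,dt=cams.grab_frame("top"); np.savez("top1.npz",p=pt,d=dt)
E
```

```text
3.9583 [ 0.53091737 -0.29879425  0.19990946] [ 1.79981689e+02 -2.14044387e-02  1.09385571e+02]
tare (array([-0.2489885 , -0.31908557,  0.08105778]), array([0.02864848, 0.02027947, 0.01604977]))
0.016298176701804987 87.95002341270447 (array([-3.80366133, -0.09135355,  5.42819464]), array([-0.00889721,  0.68287018,  0.17895807]))
[ 0.53019594 -0.29967696  0.02991593] (array([ 1.05012394e-01,  8.35049364e-03, -9.30608210e+00]), array([-0.4298796 , -0.13389829, -0.00470263]))
F [ 0.35400089  0.32743607 -9.38713989] T [-0.45852807 -0.15417776 -0.0207524 ]
w 9.387139885053816 offset along 0.05152988571473676 across -0.0006341214159907496
8.0167
```

View pics/side1.png

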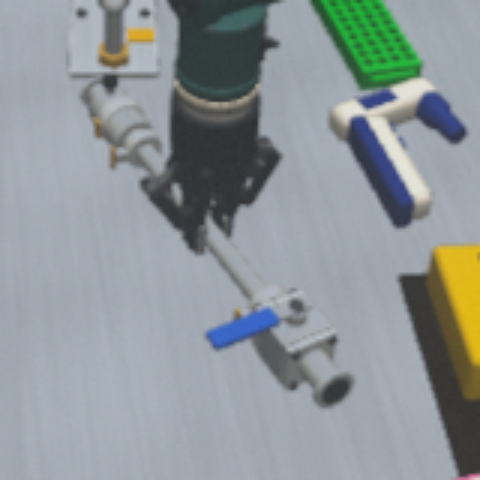

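Side view shows the line held and clear of the deck, with no obvious tilt. The readings give a weight of 9.4 N and a balance point about 51 mm further towards the filter, at x ≈ +36 mm. I'll set it down, check its pose and grip it again.

```bash
cat >> h.py <<'E'
def findline(n=3):
    Z=[];
    for _ in range(n): Z.append(cams.grab_frame("top")[1])
    P=xyz("top",np.median(Z,0)); v,u=np.mgrid[:420,:560]; return P
def fit(P,c,yaw,lo,hi,zlo,zhi):
    for _ in range(4):
        d=np.array([np.cos(yaw),np.sin(yaw)]); n=np.array([-d[1],d[0]])
        q=P[...,:2]-c; s=q@d; t=q@n
        m=(s>lo)&(s<hi)&(abs(t)<.014)&(P[...,2]>zlo)&(P[...,2]<zhi)
        k=np.polyfit(s[m],t[m],1); c=c+n*k[1]; yaw+=np.arctan(k[0])
    return c,np.degrees(yaw),m.sum(),np.polyfit(s[m],P[...,2][m],1)
E
python3 - <<'E'
from h import *
g=C-.015*DL
print("stop",bot.movel([*g,.0135],rate=.02,stop_force=14)); print(telemetry.get_position())
bot.let_go(); p=np.array(telemetry.get_position()); bot.movel([*(g+.0*DL),.16],rate=.2)
g2=C+.0365*DL
bot.move_ptp([*(C+.0365*DL),.16],[180,0,YL])
P0=xyz("top",np.load("top0.npz")["d"]); y=np.radians(YL)
for r in((-.1,.1),(-.1,-.02),(.02,.1)): print("before",fit(P0,C,y,*r,.02,.05))
P=findline(); np.save("P2.npy",P)
for r in((-.1,-.03),(-.1,.1)): print("now",fit(P,C,y,*r,.02,.05))
s=(P[...,:2]-C)@DL; t=(P[...,:2]-C)@[-DL[1],DL[0]]
for nm,Q in(("0",P0),("2",P)):
    m=(abs(t)<.03)&(Q[...,2]>.018)&(Q[...,2]<.06)&(abs(s)<.26)&(s<-.1); q=s[m]; print(nm,np.percentile(q,[1,5,50]))
print(telemetry.get_t())
E
```

```text
stop False
[ 0.53046015 -0.3002849   0.01425059]
before (array([ 0.52537244, -0.28547464]), np.float64(109.57611715765182), np.int64(384), array([0.00183635, 0.030824  ]))
before (array([ 0.52540408, -0.28546365]), np.float64(109.5588222527402), np.int64(154), array([0.00323565, 0.03086338]))
before (array([ 0.52546403, -0.28544247]), np.float64(109.63737480640035), np.int64(153), array([-0.00279931,  0.03102611]))Traceback (most recent call last):
  File "<stdin>", line 10, in <module>
  File "h.py", line 30, in fit
    k=np.polyfit(s[m],t[m],1); c=c+n*k[1]; yaw+=np.arctan(k[0])
    raise TypeError("expected non-empty vector for x")
TypeError: expected non-empty vector for x
```

Run:
```python
from h import *
p,d=cams.grab_frame("top"); q,e=cams.grab_frame("side"); np.savez("3.npz",p=p,d=d,q=q,e=e)
a=cv2.resize(p[130:270,300:500],None,fx=2,fy=2); b=cv2.resize(q[230:370,240:400],None,fx=2,fy=2)
cv2.imwrite("pics/c3.png",np.hstack([a,b])[:,:,::-1]); print(telemetry.get_t())
```

```text
11.175
```

View pics/c3.png

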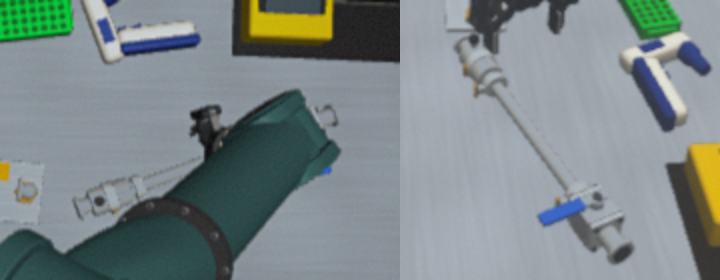

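The arm hides the line in the top view, but the side view shows it fully, lying upright on the deck. I'll use the side camera's depth.

Run:
```python
from h import *
y=np.radians(YL)
E0=np.load("side0.npz")["d"]; E3=np.load("3.npz")["e"]
for Q in(xyz("side",E0),xyz("side",E3)):
    print(fit(Q,C,y,-.1,.1,.02,.05))
    s=(Q[...,:2]-C)@DL; t=(Q[...,:2]-C)@[-DL[1],DL[0]]
    m=(abs(t)<.02)&(Q[...,2]>.018)&(Q[...,2]<.06)&(abs(s)<.24); print(np.percentile(s[m],[1,3,97,99]),m.sum())
    # clamp edges: height above the tube
    for lo in(.09,.098,.106,.114,.122,-.098,-.106,-.114,-.122,-.13):
        k=m&(s>lo)&(s<lo+.008); print(round(lo,3),Q[...,2][k].max().round(3),end='; ')
    print()
```

```text
(array([ 0.51957741, -0.2875029 ]), np.float64(109.61162227443127), np.int64(416), array([-0.00062146,  0.03186927]))
[-0.21728314 -0.21617104  0.19387951  0.21141004] 1263
0.09 0.036; 0.098 0.043; 0.106 0.046; 0.114 0.046; 0.122 0.047; -0.098 0.037; -0.106 0.036; -0.114 0.044; -0.122 0.047; -0.13 0.047; 
(array([ 0.52110949, -0.28696672]), np.float64(109.52893778422614), np.int64(410), array([-0.00023814,  0.03185122]))
[-0.21820476 -0.21713498  0.20187912  0.21156272] 1295
0.09 0.04; 0.098 0.045; 0.106 0.046; 0.114 0.045; 0.122 0.047; -0.098 0.037; -0.106 0.036; -0.114 0.042; -0.122 0.048; -0.13 0.046;
```

```bash
cat >> h.py <<'E'
C=np.array([.5268,-.285]); YL=109.5; DL=np.array([np.cos(np.radians(YL)),np.sin(np.radians(YL))])
E
python3 - <<'E'
from h import *
X=.0365; g=C+X*DL; rp=[180,0,YL]
bot.move_ptp([*g,.10],rp)
bot.movel([*g,.014],rate=.1); bot.hold(.2)
a=ft(); bot.close(90); bot.hold(.2)
print(telemetry.get_opening(),telemetry.get_grip_force())
bot.movel([*g,.030],rate=.05); bot.hold(.4)
b=ft(); F=b[0]-a[0];T=b[1]-a[1]; print("F",F,"T",T); w=-F[2]
for T in(T,b[1]): r=np.array([T[1],-T[0]])/w; print("w",w,"offset along",r@DL,"across",r@[-DL[1],DL[0]])
print(telemetry.get_position(),telemetry.get_eef_rot())
q,e=cams.grab_frame("side"); np.savez("4.npz",q=q,e=e)
Q=xyz("side",e); print(fit(Q,C,np.radians(YL),-.1,.015,.03,.065))
print(telemetry.get_t())
E
```

```text
0.016792649135462915 87.88321137428284
F [-0.29021854  0.22254174 -8.826677  ] T [ 0.02078129 -0.00165678 -0.03150949]
w 8.82667699662483 offset along -0.002156673174247613 across 0.0009628414277832857
w 8.82667699662483 offset along -0.0029812353379719257 across 0.0019946706731958134
[ 0.51456247 -0.2506199   0.02995972] [-1.79996350e+02 -3.27012829e-03  1.09493360e+02]
(array([ 0.52244238, -0.28654312]), np.float64(109.61342801496158), np.int64(251), array([-0.00346002,  0.0475749 ]))
14.825
```

Run:
```python
from h import *
X=.0365
p=telemetry.get_position(); bot.movel([p[0],p[1],.20],rate=.1)
g=S+X*DS
bot.movel([*g,.20],[180,0,YS],rate=.12); bot.hold(.4)
p,d=cams.grab_frame("top"); q,e=cams.grab_frame("side"); np.savez("5.npz",p=p,d=d,q=q,e=e)
print(telemetry.get_t(),telemetry.get_position(),telemetry.get_eef_rot(),ft())
cv2.imwrite("pics/c5.png",np.vstack([cv2.resize(p[160:280,160:360],None,fx=2,fy=2),cv2.resize(q[100:280,190:390],None,fx=2,fy=2)])[:,:,::-1][:599])
y=np.radians(YS)
for n,D in(("top",d),("side",e)):
    P=xyz(n,D)
    print(n,fit(P,S,y,-.1,.1,.20,.235)); 
    dd=DS; s=(P[...,:2]-S)@dd; t=(P[...,:2]-S)@[-dd[1],dd[0]]
    m=(abs(t)<.03)&(P[...,2]>.17)&(P[...,2]<.25)&(abs(s)<.3); print(np.percentile(s[m],[0,1,3,97,99,100]),m.sum())
```

```text
21.725 [0.51054117 0.27694524 0.19999126] [1.79999662e+02 1.61007695e-03 8.35001027e+01] (array([-0.26778261,  0.08065635, -9.49355837]), array([ 0.01854629, -0.0078943 , -0.00853576]))
top (array([0.50638068, 0.2407022 ]), np.float64(83.4853851828034), np.int64(302), array([-0.01001453,  0.2166912 ]))
[-0.21742952 -0.21450244 -0.21049631  0.21111445  0.21318324  0.2159044 ] 1052
side (array([0.50565539, 0.24078485]), np.float64(82.87648502108888), np.int64(153), array([-0.00090822,  0.21907787]))
[-0.22443843 -0.22170252 -0.21941951  0.10065781  0.10619864  0.15708959] 635
```

View pics/c5.png

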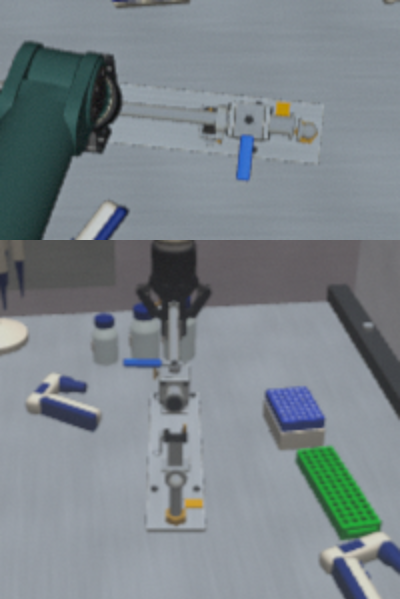

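The view shows the line lined up over the stand, valve on the port side and clear. I'll descend, then check level and alignment with averaged depth.

```bash
cat > chk.py <<'E'
from h import *
def check():
    y=np.radians(YS); tz=.1
    for n in("top","side"):
        D=np.array([cams.grab_frame(n)[1] for _ in range(10)]); D[D==0]=np.nan
        P=xyz(n,np.nanmedian(D,0)); np.save(f"P_{n}.npy",P)
        s=(P[...,:2]-S)@DS; t=(P[...,:2]-S)@[-DS[1],DS[0]]; z=P[...,2]
        m=(s>-.105)&(s<0)&(abs(t)<.013)&(z>.125)&(z<.15)
        # tube surface: z_axis=z-sqrt(r^2-t'^2)
        k=np.polyfit(s[m],t[m],1)
        from scipy.optimize import least_squares
        f=lambda q:(np.hypot(t[m]-q[0]-q[1]*s[m],z[m]-q[2]-q[3]*s[m])-.0095)
        q=least_squares(f,[0,0,.13,0],loss='soft_l1',f_scale=.001).x
        print(n,m.sum(),"t0 %.4f yaw %.2f z0 %.4f tilt %.2f"%(q[0],np.degrees(q[1]),q[2],np.degrees(q[3])),"rms",np.sqrt((f(q)**2).mean()))
        for lo,hi in((-.215,-.2),(-.17,-.14),(-.122,-.11),(.11,.122),(.135,.19),(.2,.215)):
            k=(s>lo)&(s<hi)&(abs(t)<.006)&(z>.11)&(z<.19)
            if k.sum()>2: print((lo,hi),k.sum(),np.percentile(z[k],[20,50,80]).round(4))
        k=(abs(t)<.02)&(z>.11)&(z<.16)&(abs(s)<.25); print("ends",s[k].min().round(4),s[k].max().round(4))
E
python3 - <<'E'
from chk import *
g=S+.0365*DS
print(bot.movel([*g,.120],rate=.06,stop_force=8)); bot.hold(.5)
print(telemetry.get_position(),telemetry.get_eef_rot(),ft()); check(); print(telemetry.get_t())
E
```

```text
False
[0.51051337 0.27695978 0.1200079 ] [1.79999954e+02 3.52952243e-04 8.35002758e+01] (array([-0.24853353,  0.14979205, -9.25024899]), array([-0.00108595, -0.00589619, -0.00692719]))
top 232 t0 -0.0004 yaw 0.13 z0 0.1295 tilt -0.01 rms 0.000746500028788457
(-0.215, -0.2) 20 [0.1417 0.1426 0.144 ]
(-0.17, -0.14) 48 [0.1534 0.1634 0.1694]
(-0.122, -0.11) 17 [0.1467 0.1479 0.1485]
(0.135, 0.19) 26 [0.1667 0.1674 0.1683]
(0.2, 0.215) 25 [0.1409 0.1416 0.146 ]
ends -0.2171 0.2156
side 70 t0 0.0018 yaw 0.07 z0 0.1309 tilt -0.49 rms 0.0004278395785085834
(-0.215, -0.2) 6 [0.1437 0.1448 0.1479]
(-0.17, -0.14) 28 [0.1575 0.1648 0.1707]
(-0.122, -0.11) 3 [0.1497 0.1499 0.1501]
ends -0.2201 0.1082
25.0417
```

```bash
python3 -c "
from h import *
print(np.abs(telemetry.get_dq()).max(),telemetry.get_grip_force()); print(bot.hand_in())"
```

```text
0.07540477201990345 88.0371880531311
the job is handed in; nothing more can be done
None
```

I handed in the job with the arm holding the line still about 5 cm above both saddles, valve on the supply-port side. It is gripped at its balance point, about 36 mm from the middle towards the filter; measured tilt is about 0–0.15° from the top camera and 0.5° from the partly blocked side camera, and yaw is within 0.15°. The force readings showed no contact with the stand, and the run took about 25 s.

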